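# Carry the board's edge to the portion gauge and hold the stop there

### The job

Set the sausage length from the cutting board: lay the steel straightedge flat on the table and flush against the board's blue-striped edge, pushed far enough towards the gauge that the red pointer will pass over its end, and let go of it. Then pull the gauge's spring-return stop (the carriage with the black knob) out until the red pointer is in line with the board edge, over the side of the straightedge that touches the board, and keep it there: finish while still holding the stop against its spring. Leave the straightedge flush and the other things where they are.

Things in the scene. Friction and masses are not known exactly. Their poses are not given: they have to be found in the camera images.
- gauge: Portion gauge, fixed; place and yaw vary. Steel base 85 mm wide (local x -20 to 65), 400 long (local y -260 to 140), 10 thick; grey spring housing 48 mm tall on its -y end (robot's right), end block 40 mm tall on the +y end. Origin: at table level under the knob's line of travel. Local +y = way the stop is pulled out, away from the housing; local -x points to the robot.
- stop (a joint): Travel of the spring-return stop (aluminium carriage with black knob and red pointer), m: 0 = home by the spring housing, grows as it is pulled out along the gauge's +y, to 0.19 at most. Starts at 0. The spring always drives it home: 4 N at 0, 0.5 N more per 10 mm (12 N at 0.16). The knob's axis is at gauge local y = -0.120 + travel.
- knob_mid (a point): Point on the axis of the stop's upright black knob with a red top (22 mm along gauge x, 20 mm along gauge y, standing from 40 to 106 mm above the table), 82 mm above the table, where it can be pinched from above, fingers closing along the gauge's y. Axes as the gauge's. At this height the fingertips pass over the housing.
- pointer (a point): Free tip, top centre, of the stop's red pointer: a bar 7 mm wide reaching 60 mm from the carriage towards the robot (gauge -x), 14 to 19 mm above the table. Its centre line has the gauge y of the knob's axis; the tip is 77 mm from that axis in -x. At home it is at gauge y -0.120.
- board_edge (a point): Middle of the top rim of the white cutting board's blue-striped edge, on its +y side (robot's left). The board is fixed, square with the gauge, 180 mm along this edge (local x), 220 mm the other way (all on local -y), 12 mm thick; its place along the gauge varies. Local y points out of the edge face; axes parallel to the gauge's.
- guide: The loose straightedge: a flat steel bar 240 mm (local x) by 44 mm (local y) by 8 mm with an upright orange grip on its middle. Same both ways round, 0.3 to 0.6 kg. Origin: centre of its underside. Starts on the table to the left of the board.
- guide_grip (a point): Point inside the straightedge's orange grip, 40 mm above its underside and on its centre, where to grasp it. The grip is 75 mm long (x), 16 mm wide (y) and stands from 8 to 52 mm above the underside. Axes as the straightedge's.
- jar: Bystander, leave alone: small round spice jar with a red cap standing on the white board, 44 mm across, 65 mm tall; origin at the centre of its underside.
- bowl: Bystander, leave alone: steel bowl, 150 mm across, 60 mm tall, on the table to the right; origin at the centre of its underside.
- nozzle_wide: Bystander, leave alone: steel filling nozzle standing on its 72 mm flange, 110 mm tall, to the left; origin at the centre of its underside.
- nozzle_slim: Bystander, leave alone: slimmer steel filling nozzle on its 72 mm flange, 110 mm tall, to the left; origin at the centre of its underside.
- shaker: Bystander, leave alone: amber glass shaker with a steel cap, 50 mm across, 100 mm tall, to the right of the gauge; origin at the centre of its underside.
- mug: Bystander, leave alone: blue mug, 80 mm across, 90 mm tall, far left; origin at the centre of its underside.

How it is judged:
On the way, in this order (a step that is already met when the one before it is completed fails the run):
1. the straightedge lies flat, flush against the board's striped edge, its end in the pointer's path, and is let go (y of guide_grip in the frame of board_edge between 0.0195 and 0.025 m and angle between the x axis of guide_grip and the x axis of board_edge, either way round below 0.03 rad and angle between guide_grip's own z axis and vertical below 0.03 rad and height (world z) of guide_grip below 0.043 m and x of guide_grip in the frame of gauge between -0.197 and -0.135 m and contact force between each of the fingers, the arm and guide below 0.1 N), for 0.3 s.
2. the stop is pulled out until the pointer is in line with the board edge, and kept there (y of pointer in the frame of board_edge between -0.006 and 0.006 m and contact force between the fingers and stop above 3 N and velocity of joint stop between -0.02 and 0.02 m/s), for 0.5 s.
At the end, for the whole second after the job is handed in: Fingers bear on the stop with over 3 N; the stop is still, its pointer within 6 mm of the line of the board edge. The straightedge lies flat, untouched, within 3 mm of the edge face and 0.03 rad of parallel, its far end under the pointer's path (middle 135 to 197 mm from the knob's line) (all of step 1 and all of step 2 and contact force between guide and stop below 0.1 N); the arm keeps its last pose, push and grip.
It fails at once if a bystander is shifted by more than 30 mm (distance of any of jar, bowl, nozzle_wide, nozzle_slim, shaker, mug from where it was at the start of the episode above 0.03 m).
It also fails if it takes over 54 s, if anything falls off the work surface, if the arm or the gripper's body presses on something with over 40 N, if the wrist force passes 120 N, or if a joint passes its speed limit or range.

### The arm

A 7-joint arm with a two-finger parallel gripper is mounted at the origin on the work surface. World frame = base frame: x ahead of the robot, y to its left, z up, the work surface at z = 0. Lengths are in m, angles in rad, forces in N, time in s.
With the tool pointing down it reaches from about 0.4 to 0.875 m from the base axis. Payload 19.3 kg.
Tool frame: the origin (TCP) lies between the finger pads; the fingertips stand 25 mm ahead of it and the grasp point (between the pads) lies 6 mm ahead of it (arm.tcp_to_tips is the distance from the TCP to the fingertips, in m); z points along the fingers, y is the line along which they close (so a half turn about z gives the same grasp; the last joint's range is limited). The gripper opens to 85 mm and grips with 20 to 120 N. Pads are 22 mm wide; open, the fingers measure 114 mm over their backs; the gripper's body (76 mm by 85 mm) begins 54 mm behind the grasp point. The pads swing forward as they close: fully open they stand 13 mm farther back than shut.
Start: joints at [-1.298, 0.521, -0.036, 1.599, 0.021, 1.021, -0.113], TCP at [0.21, 0.589, 0.256] pointing down, gripper open.
Joint ranges: [-2.91, 2.91], [-0.3, 2.13], [-1.5, 1.42], [0.17, 2.43], [-1.26, 4.41], [0.16, 1.93], [-2.52, 2.52]. Speed limits (rad/s): [1.89, 1.89, 2.39, 2.39, 3.01, 3.01, 3.01].

### API

Orientations are given as a 3x3 rotation matrix whose columns are the frame's x, y, z axes.
In Python, from rig import arm gives the robot as it stands. Calls block until the motion is done:
- arm.reach(position, orientation): joint-space move of the TCP to a pose.
- arm.move_l(position, attitude=None, velocity=0.15, stop_force=None): straight line of the TCP; attitude=None keeps the orientation; velocity is the mean speed in m/s. With stop_force (N) it stops when the force on the tool has changed by that much, and returns True; else False.
- arm.move_j(angles): joint-space move.
- arm.let_go() and arm.clamp(grip_force=None): open the fingers fully, or close them until they stop; grip_force is the grip in N (None keeps the last).
- arm.pause(seconds).
- arm.ik(position, orientation): joint angles nearest the present ones, or None.
- arm.read_state(): the state.
- arm.read_camera(name): name is "scene" or "top" or "wrist"; returns the picture (400x640x3 uint8, red, green, blue); there is no depth.
- arm.camera_info(name): a dict with "fx", "fy", "cx", "cy" (pixels), "view" (4x4, takes a point from world to camera coordinates). Camera axes: x right, y up, looking along -z (the intrinsics and any distortion apply to the point x, -y, -z); pixel columns grow to the right and rows downward; lengths in m; the calibration is good to about 2 mm. The wrist camera is an equidistant fisheye: a pixel r from the principal point sees the ray r / f radians off the axis. A picture is of the moment at which its call begins: read the wrist's pose just before it. camera_info takes no time and is no camera call; for the wrist camera it gives the pose at the moment of the call.
A pose or a line that the arm cannot do raises arm.IKError and nothing moves.
- arm.sign_off(): hands the job in; it is judged then, once.
The state is a dict: "time_s": time; "joint_positions": joint angles; "qd": joint speeds; "joint_efforts": joint torques, N m; "tcp_pos": TCP position; "tcp_rot": TCP orientation; "ft_force": force on the tool from outside, world axes, zero at the start; "moment": the same for the moment, N m; "grip_width": opening from 0.0 (shut) to 1.0 (fully open); "gripper_force": force on a finger pad.
Only numpy, scipy, OpenCV 4.12 (cv2) and the standard library are available. Lean on these libraries where they do the work, as an engineer would, in place of code of your own. Each camera call takes 0.05 s, during which the arm holds its last target. There are 200 camera calls.

## Working session

There is one attempt and no reset: what is moved stays moved. The work goes in short steps, each a Python script; the robot and the scene stay as the last script left them, time stands still between calls to the robot, and variables do not carry over. Pictures are saved under pics/ and viewed, at most 10 in all, crops included, and the job is handed in when it is done.

```bash
mkdir -p pics; ls; python3 - <<'E'
from rig import arm
import cv2,numpy as np
for n in ("top","scene"):
    im=arm.read_camera(n); cv2.imwrite(f"pics/{n}0.png",im[:,:,::-1])
    i=arm.camera_info(n); print(n,{k:(np.round(v,4).tolist()) if not isinstance(v,str) else v for k,v in i.items()})
print(arm.read_state()["time_s"])
E
```

```text
pics
top {'fx': 398.9071, 'fy': 398.9071, 'cx': 316.5316, 'cy': 201.32, 'view': [[0.0071, -0.9998, -0.0204, 0.0348], [0.9963, 0.0053, 0.0862, -0.585], [-0.0861, -0.0209, 0.9961, -1.2488], [0.0, 0.0, 0.0, 1.0]]}
scene {'fx': 395.5912, 'fy': 395.5912, 'cx': 321.3027, 'cy': 205.1473, 'view': [[0.6883, 0.7254, 0.0095, -0.4149], [-0.4859, 0.4512, 0.7486, 0.2093], [0.5387, -0.5198, 0.663, -1.508], [0.0, 0.0, 0.0, 1.0]]}
0.1
```

View pics/top0.png

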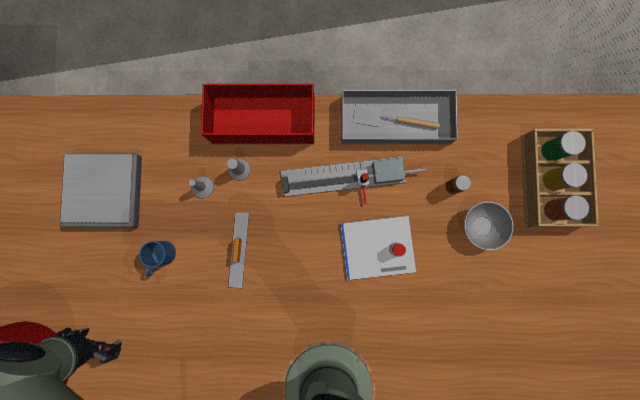

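View pics/scene0.png

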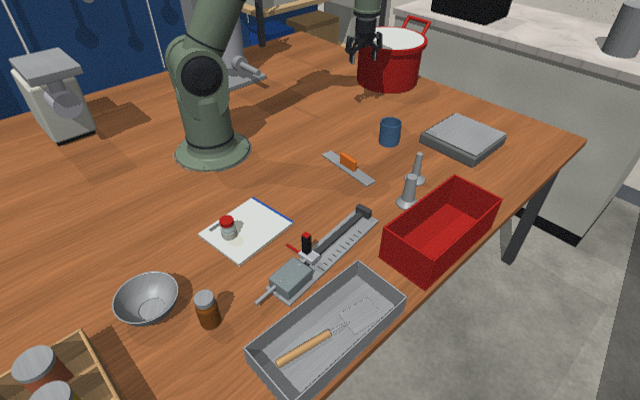

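The top view shows the blue stripe at about (342–347, 222–279), the orange grip at (236,250), the knob's red top at (364,177) and the pointer running to (365,204). The scene view confirms the layout. Next I measure these by colour, then look closer with the wrist camera.

```bash
cat > h.py <<'E'
from rig import arm
import cv2,numpy as np
def info(n):
    i=arm.camera_info(n); return i
def rays(n,i,uv):
    uv=np.atleast_2d(uv).astype(float)
    x=(uv[:,0]-i["cx"])/i["fx"]; y=(uv[:,1]-i["cy"])/i["fy"]
    if n=="wrist":
        r=np.hypot(x,y)+1e-9; s=np.sin(r)/r; d=np.c_[x*s,-y*s,-np.cos(r)]
    else: d=np.c_[x,-y,-np.ones(len(x))]
    V=np.array(i["view"]); R=V[:3,:3]; return -R.T@V[:3,3], d@R
def plane(n,i,uv,z):
    o,d=rays(n,i,uv); return o+d*((z-o[2])/d[:,2])[:,None]
def mask(im,kind):
    h=cv2.cvtColor(im,cv2.COLOR_RGB2HSV); H,S,V=[h[...,k].astype(int) for k in range(3)]
    return {"blue":(H>100)&(H<125)&(S>140)&(V>70),"orange":(H>7)&(H<17)&(S>200)&(V>140),
            "red":((H<5)|(H>174))&(S>170)&(V>100)}[kind].astype(np.uint8)
def blobs(m,amin=8):
    n,l,s,c=cv2.connectedComponentsWithStats(m,connectivity=8)
    return [(s[k].tolist(),c[k].round(1).tolist(),l==k) for k in range(1,n) if s[k,4]>=amin]
def shoot(n,name=None):
    i=info(n); im=arm.read_camera(n)
    if name: cv2.imwrite(f"pics/{name}.png",im[:,:,::-1])
    return i,im
E
python3 - <<'E'
from h import *
for n in ("top",):
    i=info(n); im=cv2.imread(f"pics/{n}0.png")[:,:,::-1].copy()
    for k,z in (("blue",.012),("orange",.052),("red",.106),("red",.019)):
        for s,c,l in blobs(mask(im,k)):
            if not(200<c[0]<450 and 130<c[1]<300): continue
            p=plane(n,i,np.argwhere(l)[:,::-1],z); m=p.mean(0); w,v=np.linalg.eigh(np.cov(p[:,:2].T)); a=v[:,1]*np.sign(v[0,1])
            t=(p[:,:2]-m[:2])@a
            print(k,z,s,c,m.round(4),"ang",np.arctan2(a[1],a[0]).round(4),"ends",t.min().round(3),t.max().round(3))
E
```

```text
blue 0.012 [341, 224, 9, 55, 96] [344.8, 251.0] [ 0.4275 -0.0526  0.012 ] ang 0.1219 ends -0.086 0.087
orange 0.052 [233, 239, 6, 23, 99] [235.5, 249.8] [0.43   0.2887 0.052 ] ang -0.065 ends -0.035 0.034
red 0.106 [362, 174, 6, 6, 30] [364.8, 176.4] [ 0.6538 -0.1077  0.106 ] ang -0.0821 ends -0.008 0.008
red 0.106 [362, 186, 4, 18, 31] [363.9, 194.0] [ 0.6005 -0.1046  0.106 ] ang 0.11 ends -0.027 0.025
red 0.106 [393, 244, 12, 12, 115] [398.5, 249.4] [ 0.4369 -0.2061  0.106 ] ang 1.3745 ends -0.017 0.017
red 0.019 [362, 174, 6, 6, 30] [364.8, 176.4] [ 0.6669 -0.1164  0.019 ] ang -0.0821 ends -0.009 0.008
red 0.019 [362, 186, 4, 18, 31] [363.9, 194.0] [ 0.6097 -0.1131  0.019 ] ang 0.11 ends -0.029 0.026
red 0.019 [393, 244, 12, 12, 115] [398.5, 249.4] [ 0.4341 -0.2221  0.019 ] ang 1.3745 ends -0.018 0.018
```

```bash
cat >> h.py <<'E'
def Rdown(a):  # tool y along direction a+90deg, z down (x = dir a rotated accordingly)
    y=np.array([-np.sin(a),np.cos(a),0]); z=np.array([0,0,-1.]); x=np.cross(y,z); R=np.c_[x,y,z]
    return R
def Rbest(a):
    return Rdown(a)
E
python3 - <<'E'
from h import *
s=arm.read_state(); print(np.round(s["tcp_rot"],2).tolist())
for a in (.11,.11+np.pi,-.065,-.065+np.pi):
    print(a,[np.round(q,2).tolist() if (q:=arm.ik(p,Rdown(a))) is not None else None for p in ([.52,-.03,.28],[.43,.289,.046],[.654,-.108,.088])])
E
```

```text
[[-0.94, 0.34, -0.0], [0.34, 0.94, -0.0], [-0.0, -0.0, -1.0]]
0.11 [[-0.33, 0.34, 0.35, 1.86, -0.14, 0.96, 1.77], [-0.64, 0.69, -0.09, 2.01, 0.13, 0.45, 0.86], [0.05, 0.78, 0.03, 1.61, -0.03, 0.75, 1.78]]
3.251592653589793 [[-0.68, 0.45, 0.86, 1.87, -0.4, 1.0, -1.1], [-0.98, 0.74, 0.38, 2.03, -0.58, 0.48, -1.63], [-0.34, 0.92, 0.7, 1.63, -0.73, 0.87, -0.8]]
-0.065 [[-0.34, 0.35, 0.37, 1.86, -0.15, 0.96, 1.6], [-0.66, 0.69, -0.06, 2.01, 0.09, 0.44, 0.72], [0.03, 0.78, 0.06, 1.61, -0.06, 0.75, 1.63]]
3.076592653589793 [[-0.73, 0.48, 0.95, 1.88, -0.46, 1.02, -1.22], [-1.02, 0.75, 0.43, 2.03, -0.64, 0.5, -1.74], [-0.36, 0.93, 0.74, 1.63, -0.77, 0.89, -0.95]]
```

```bash
python3 - <<'E'
from h import *
arm.reach([.52,-.03,.30],Rdown(.115)); arm.pause(.2)
i,im=shoot("wrist","w1"); np.save("w1.npy",i["view"])
print({k:np.round(i[k],2) for k in ("fx","cx","cy")},arm.read_state()["time_s"])
for k,z in (("blue",.012),("red",.106),("red",.019)):
    for s,c,l in blobs(mask(im,k),20):
        p=plane("wrist",i,np.argwhere(l)[:,::-1],z); m=p.mean(0); w,v=np.linalg.eigh(np.cov(p[:,:2].T)); a=v[:,1]*np.sign(v[0,1])
        t=(p[:,:2]-m[:2])@a
        print(k,z,s,c,m.round(4),"ang",np.arctan2(a[1],a[0]).round(4),"ends",t.min().round(3),t.max().round(3))
E
```

```text
{'fx': np.float64(309.71), 'cx': np.float64(319.89), 'cy': np.float64(198.35)} 2.8083
blue 0.012 [309, 25, 4, 73, 270] [310.6, 58.5] [ 0.3871 -0.0579  0.012 ] ang 0.1225 ends -0.045 0.051
blue 0.012 [310, 147, 3, 11, 33] [311.0, 152.0] [ 0.51   -0.0434  0.012 ] ang 0.1098 ends -0.007 0.007
red 0.106 [159, 73, 28, 30, 672] [172.6, 87.5] [ 0.4378 -0.1979  0.106 ] ang 1.5089 ends -0.018 0.016
red 0.106 [251, 199, 7, 37, 150] [254.0, 217.5] [ 0.5731 -0.097   0.106 ] ang 0.1245 ends -0.021 0.021
red 0.106 [236, 274, 15, 13, 165] [243.3, 280.1] [ 0.657 -0.108  0.106] ang 0.161 ends -0.009 0.009
red 0.106 [344, 318, 7, 24, 62] [347.3, 331.8] [0.7236 0.03   0.106 ] ang 0.0741 ends -0.025 0.017
red 0.106 [447, 364, 35, 10, 248] [464.2, 368.4] [0.8063 0.2415 0.106 ] ang 1.5241 ends -0.031 0.039
red 0.019 [159, 73, 28, 30, 672] [172.6, 87.5] [ 0.4362 -0.2422  0.019 ] ang 1.5089 ends -0.023 0.021
red 0.019 [251, 199, 7, 37, 150] [254.0, 217.5] [ 0.6093 -0.1131  0.019 ] ang 0.1245 ends -0.027 0.027
red 0.019 [236, 274, 15, 13, 165] [243.3, 280.1] [ 0.7165 -0.1272  0.019 ] ang 0.161 ends -0.011 0.011
red 0.019 [344, 318, 7, 24, 62] [347.3, 331.8] [0.8017 0.0493 0.019 ] ang 0.0741 ends -0.032 0.022
red 0.019 [447, 364, 35, 10, 248] [464.2, 368.4] [0.9075 0.3198 0.019 ] ang 1.5241 ends -0.039 0.049
```

View pics/w1.png

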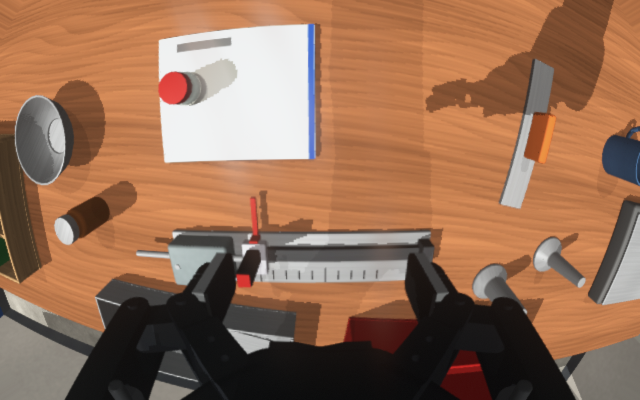

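```bash
python3 - <<'E'
from h import *
a=.121; u=np.array([np.cos(a),np.sin(a),0]); v=np.array([-np.sin(a),np.cos(a),0])
g=np.array([.430,.290,.046])
arm.reach(g+[0,0,.12],Rdown(-.065)); arm.move_l(g+[0,0,.0],velocity=.12)
arm.clamp(60); s=arm.read_state(); print(s["grip_width"],s["gripper_force"],s["tcp_pos"],s["time_s"])
arm.move_l(g+[0,0,.03],velocity=.1)
i,im=shoot("wrist","w2")
G=np.array([.4764,-.0224,.046])+.020*v
arm.move_l(G+[0,0,.03],Rdown(a),velocity=.15)
f0=arm.read_state()["ft_force"]
print("down",arm.move_l(G+[0,0,.0],velocity=.03,stop_force=8))
s=arm.read_state(); print(s["tcp_pos"],s["ft_force"]-f0,s["gripper_force"],s["time_s"])
i,im=shoot("wrist","w3")
E
```

```text
0.17548511078999166 58.89745652675629 [0.43006324 0.29008943 0.04616715] 5.9417
down True
[ 0.47376624 -0.00255223  0.04615193] [-1.79536292 -0.27922655 13.9242769 ] 60.51122188568115 9.525
```

View pics/w3.png

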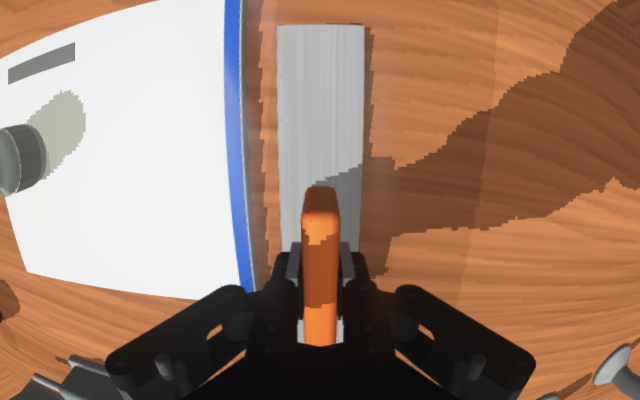

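The guide is held flat, with its left edge at about u=278–281. The board's stripe edge is at about u=243, so there is a clear gap. I check parallelism, then push.

```bash
python3 - <<'E'
from h import *
a=.121; v=np.array([-np.sin(a),np.cos(a),0])
i,im=shoot("wrist"); b=mask(im,"blue"); g=cv2.cvtColor(im,cv2.COLOR_RGB2HSV)
B=[];L=[]
for r in range(30,240,4):
    c=np.where(b[r,:300])[0]
    if len(c): B.append((c.max()+1,r))
    c=np.where((g[r,260:300,1]<50)&(g[r,260:300,2]>90))[0]
    if len(c): L.append((260+c.min(),r))
for P,z in ((B,.012),(L,.008)):
    p=plane("wrist",i,P,z); k=np.polyfit(p[:,0],p[:,1],1); res=p[:,1]-np.polyval(k,p[:,0])
    k=np.polyfit(p[abs(res)<.002,0],p[abs(res)<.002,1],1); print("ang",np.arctan(k[0]).round(4),"y at .4738",np.polyval(k,.4738).round(4),res.std().round(4))
p=arm.read_state()["tcp_pos"]
arm.move_l(p+[0,0,.0006],velocity=.02); p=arm.read_state()["tcp_pos"]; f0=arm.read_state()["ft_force"]
print("hit",arm.move_l(p-.030*v,velocity=.03,stop_force=12))
s=arm.read_state(); print(s["tcp_pos"],(s["tcp_pos"]-p)@v,s["ft_force"]-f0,s["moment"],s["time_s"])
shoot("wrist","w4")
E
```

```text
ang 0.1066 y at .4738 -0.0448 0.0015
ang 0.1194 y at .4738 -0.0249 0.0001
hit True
[ 0.47559564 -0.01934924  0.0465088 ] -0.0169130804437776 [-0.34695688  4.73957056  1.06068459] [ 1.1833133  -0.0769679   0.06710345] 10.5167
```

View pics/w4.png

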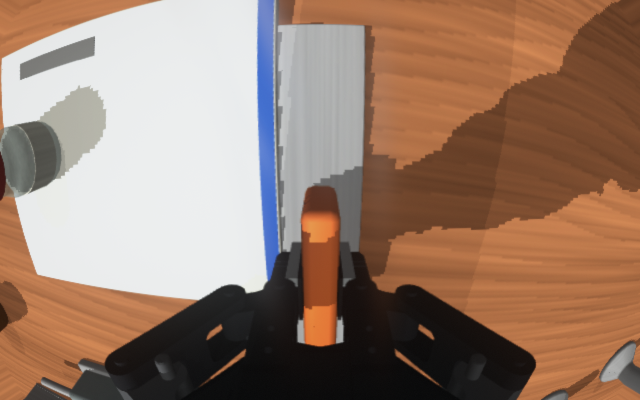

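Guide edge is at u≈279 and the stripe edge at ≈276, so they look to be touching. A second, firmer push will confirm contact.

```bash
python3 - <<'E'
from h import *
a=.121; v=np.array([-np.sin(a),np.cos(a),0])
p=arm.read_state()["tcp_pos"]; f0=arm.read_state()["ft_force"]
print("hit",arm.move_l(p-.008*v,velocity=.015,stop_force=22))
s=arm.read_state(); print(s["tcp_pos"],(s["tcp_pos"]-p)@v,s["ft_force"]-f0,s["moment"],s["time_s"])
i,im=shoot("wrist"); b=mask(im,"blue"); g=cv2.cvtColor(im,cv2.COLOR_RGB2HSV)
B=[];L=[]
for r in range(30,240,4):
    c=np.where(b[r,:300])[0]
    if len(c): B.append((c.max()+1,r))
    c=np.where((g[r,260:300,1]<50)&(g[r,260:300,2]>90))[0]
    if len(c): L.append((260+c.min(),r))
print(B[::8],L[::8])
for P,z in ((B,.012),(L,.008)):
    p=plane("wrist",i,P,z); k=np.polyfit(p[:,0],p[:,1],1); res=p[:,1]-np.polyval(k,p[:,0])
    k=np.polyfit(p[abs(res)<.002,0],p[abs(res)<.002,1],1); print("ang",np.arctan(k[0]).round(4),"y at .4756",np.polyval(k,.4756).round(4),res.std().round(4))
print(np.arctan2(s["tcp_rot"][1,0],s["tcp_rot"][0,0]),np.arctan2(-s["tcp_rot"][0,1],s["tcp_rot"][1,1]))
E
```

```text
hit True
[ 0.47549768 -0.01940228  0.04627682] -6.596969245243719e-05 [ 0.38517891 -0.36583727  2.41505467] [ 0.77757919 -0.20507284 -0.13789234] 10.8667
[(np.int64(261), 38), (np.int64(272), 70), (np.int64(273), 102), (np.int64(274), 134), (np.int64(274), 166), (np.int64(276), 198), (np.int64(277), 230)] [(np.int64(274), 30), (np.int64(274), 62), (np.int64(274), 94), (np.int64(274), 126), (np.int64(275), 158), (np.int64(276), 190), (np.int64(260), 222)]
ang 0.1297 y at .4756 -0.043 0.0011
ang 0.1133 y at .4756 -0.044 0.0027
-3.0179979977861033 0.1235816371078539
```

Firm contact: no advance at 22 N. I release and check from above.

```bash
python3 - <<'E'
from h import *
p=arm.read_state()["tcp_pos"]
arm.let_go(); arm.pause(.2); arm.move_l(p+[0,0,.16],velocity=.15); 
arm.move_l(np.array([.50,-.06,.30]),Rdown(.121),velocity=.2); arm.pause(.2)
i,im=shoot("wrist","w5"); print(arm.read_state()["time_s"])
np.save("w5.npy",i["view"])
cv2.imwrite("pics/w5c.png",cv2.resize(im[0:300,180:440,::-1],None,fx=2,fy=2,interpolation=cv2.INTER_CUBIC))
for k,z in (("orange",.052),("blue",.012),("red",.019),("red",.106)):
    for s,c,l in blobs(mask(im,k),20):
        q=plane("wrist",i,np.argwhere(l)[:,::-1],z); m=q.mean(0); w,V=np.linalg.eigh(np.cov(q[:,:2].T)); a=V[:,1]*np.sign(V[0,1])
        print(k,z,c,s[4],m.round(4),"ang",np.arctan2(a[1],a[0]).round(4))
E
```

```text
13.9417
blue 0.012 [332.5, 103.6] 548 [ 0.422  -0.0533  0.012 ] ang 0.1194
red 0.019 [187.7, 104.8] 320 [ 0.4396 -0.2468  0.019 ] ang 0.0413
red 0.019 [273.3, 232.6] 175 [ 0.6078 -0.1134  0.019 ] ang 0.1248
red 0.019 [266.1, 297.5] 153 [ 0.7226 -0.1185  0.019 ] ang -0.1003
red 0.019 [361.7, 335.2] 21 [0.7847 0.0469 0.019 ] ang 0.0345
red 0.019 [463.2, 376.5] 213 [0.9103 0.301  0.019 ] ang 1.5632
red 0.106 [187.7, 104.8] 320 [ 0.436  -0.2081  0.106 ] ang 0.0413
red 0.106 [273.3, 232.6] 175 [ 0.5675 -0.1039  0.106 ] ang 0.1248
red 0.106 [266.1, 297.5] 153 [ 0.6572 -0.1078  0.106 ] ang -0.1003
red 0.106 [361.7, 335.2] 21 [0.7057 0.0214 0.106 ] ang 0.0345
red 0.106 [463.2, 376.5] 213 [0.8039 0.22   0.106 ] ang 1.5632
```

View pics/w5c.png

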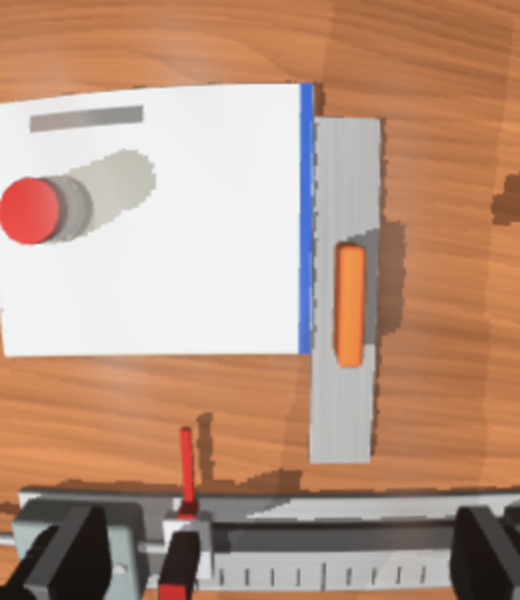

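The guide is flush and parallel to the stripe. Its end, at crop row 463, is well past the pointer tip at row 428. Next I grasp the knob and pull.

```bash
python3 - <<'E'
from h import *
a=.121; v=np.array([-np.sin(a),np.cos(a),0])
K=np.array([.6555,-.1077,.088]); ve=-.09865
arm.reach(K+[0,0,.1],Rdown(a)); arm.move_l(K,velocity=.1)
arm.clamp(70); s=arm.read_state(); print(s["grip_width"],s["gripper_force"],s["tcp_pos"],s["tcp_pos"]@v)
p=s["tcp_pos"]; arm.move_l(K+(ve-K@v)*v,velocity=.05); arm.pause(.3)
s=arm.read_state(); print(s["tcp_pos"],s["tcp_pos"]@v-ve,s["ft_force"],s["gripper_force"],s["grip_width"],s["time_s"])
i,im=shoot("wrist","w6")
for k,z in (("blue",.012),("red",.019)):
    for b,c,l in blobs(mask(im,k),20):
        q=plane("wrist",i,np.argwhere(l)[:,::-1],z); m=q.mean(0); w,V=np.linalg.eigh(np.cov(q[:,:2].T)); d=V[:,1]*np.sign(V[0,1])
        print(k,z,c,b[4],m.round(4),"v",(m@v).round(4),"ang",np.arctan2(d[1],d[0]).round(4))
E
```

```text
0.22470503556087468 68.58173489570618 [ 0.6555     -0.10731124  0.08826321] -0.18564872789767467
[ 0.64523313 -0.02229675  0.08826011] -0.0013665647266291325 [ 0.12055446 -8.80234279  3.933447  ] 68.65597128868103 0.22311610696339493 18.7167
blue 0.012 [314.0, 11.0] 252 [ 0.5105 -0.0431  0.012 ] v -0.1044 ang 0.1298
red 0.019 [320.0, 151.3] 912 [ 0.5986 -0.0288  0.019 ] v -0.1008 ang 0.1226
red 0.019 [319.4, 206.9] 119 [ 0.6341 -0.0248  0.019 ] v -0.1012 ang -1.4206
red 0.019 [319.4, 308.8] 1395 [ 0.7155 -0.015   0.019 ] v -0.1013 ang 0.1737
red 0.019 [563.2, 343.2] 98 [0.768  0.2756 0.019 ] v 0.1809 ang -1.5687
```

View pics/w6.png

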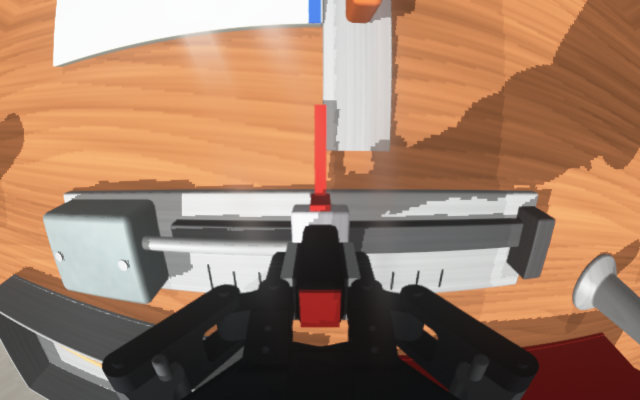

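The pointer (u≈315–326, centre 320) lies slightly on the board side of the guide's left edge (u≈324). I measure the edge precisely and correct.

```bash
cat > m.py <<'E'
from h import *
a=.121; v=np.array([-np.sin(a),np.cos(a),0])
def meas():
    i,im=shoot("wrist"); g=cv2.cvtColor(im,cv2.COLOR_RGB2HSV).astype(int); L=[]
    for r in range(30,95,3):
        c=np.where((g[r,300:350,1]<50)&(g[r,300:350,2]>70))[0]; L.append((300+c.min(),r))
    R=[b for b in blobs(mask(im,"red"),200) if 100<b[1][1]<190][0][2]
    R=np.argwhere(R)[:,::-1]; R=R[R[:,1]<140]
    p=plane("wrist",i,L,.008)@v; q=plane("wrist",i,R,.019)@v
    print([l[0] for l in L]); print("edge",np.median(p).round(4),p.std().round(4),"pointer",q.mean().round(4),"diff",(q.mean()-np.median(p)).round(4))
    s=arm.read_state(); print(s["tcp_pos"]@v,s["ft_force"].round(2),s["gripper_force"],s["qd"].__abs__().max(),s["time_s"])
    return q.mean()-np.median(p)
E
python3 - <<'E'
from m import *
d=meas()
p=arm.read_state()["tcp_pos"]
if -.006<d<.006:
    # aim between contact-derived and image-derived edge; add steady-state droop of 1.4 mm
    arm.move_l(np.array([.6555,-.1077,.088])+(-.09865+.0014+ .0010+.186)*v*1.0+0*p if False else p+(-d*.8+.0014)*v,velocity=.02); arm.pause(.4); meas()
E
```

```text
[np.int64(323), np.int64(323), np.int64(323), np.int64(323), np.int64(323), np.int64(323), np.int64(323), np.int64(323), np.int64(323), np.int64(323), np.int64(323), np.int64(323), np.int64(323), np.int64(323), np.int64(323), np.int64(323), np.int64(323), np.int64(323), np.int64(323), np.int64(323), np.int64(323), np.int64(323)]
edge -0.0989 0.0 pointer -0.1008 diff -0.0019
-0.10003941106464745 [ 0.26 -7.95  3.76] 68.65470886230469 0.0013645159298347482 18.8167
[np.int64(320), np.int64(320), np.int64(320), np.int64(320), np.int64(320), np.int64(320), np.int64(320), np.int64(320), np.int64(320), np.int64(320), np.int64(320), np.int64(320), np.int64(320), np.int64(320), np.int64(320), np.int64(320), np.int64(320), np.int64(320), np.int64(320), np.int64(320), np.int64(320), np.int64(320)]
edge -0.0992 0.0 pointer -0.0992 diff -0.0
-0.09847389368480686 [ 1.68 -7.72  1.09] 69.25773739814758 0.0008325262539697595 19.5167
```

```bash
python3 - <<'E'
from m import *
arm.pause(.8); meas(); print(arm.sign_off())
E
```

```text
[np.int64(320), np.int64(320), np.int64(320), np.int64(320), np.int64(320), np.int64(320), np.int64(320), np.int64(320), np.int64(320), np.int64(320), np.int64(320), np.int64(320), np.int64(320), np.int64(320), np.int64(320), np.int64(320), np.int64(320), np.int64(320), np.int64(320), np.int64(320), np.int64(320), np.int64(320)]
edge -0.0992 0.0 pointer -0.0992 diff -0.0
-0.09844485412886574 [ 1.1  -7.84  0.82] 69.2584776878357 0.0021481197681723877 20.3667
the job is handed in; nothing more can be done
None
```

I handed the job in at about 20 s: the straightedge is released and flush against the striped edge, and the gripper is still holding the stop against its spring. The pointer measures under 0.1 mm from the straightedge's board side in the wrist camera; no verdict came back.

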